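Throw the interlocked valve levers of the gas manifold

ROBOT

A 6-joint arm with a two-finger parallel gripper is mounted at the origin on a cart in front of the work surface, level with it; the furniture and walls round the work are solid. World frame = base frame: x ahead of the robot, y to its left, z up, the work surface at z = 0. Lengths are in mm, angles in rad, forces in N, time in s.
With the tool pointing down it reaches from about 275 to 750 mm from the base axis. Payload 10.2 kg.
Tool frame: the origin (TCP) lies between the finger pads; the fingertips stand 22 mm ahead of it and the grasp point (between the pads) lies 3 mm ahead of it (ctrl.nose_length is the distance from the TCP to the fingertips, in mm); z points along the fingers, y is the line along which they close (so a half turn about z gives the same grasp; the last joint's range is limited). The gripper opens to 85 mm and grips with 20 to 120 N. Pads are 22 mm wide; open, the fingers measure 114 mm over their backs; the gripper's body (76 mm by 85 mm) begins 54 mm behind the grasp point. The pads swing forward as they close: fully open they stand 13 mm farther back than shut.
Start: joints at [1.076, 0.313, 1.498, -0, 1.331, -0.223], TCP at [140.957, 505.73, 253.294] pointing down, gripper open.
Joint ranges: [-2.94, 2.94], [-0.97, 2.17], [0.19, 2.56], [-1.23, 4.37], [0.02, 3.11], [-2.88, 2.88]. Speed limits (rad/s): [2.39, 2.39, 3.01, 3.14, 3.14, 3.14].

INTERFACE

Orientations are given as a unit quaternion [w, x, y, z].
In Python, from rig import sense, imaging, ctrl gives the robot as it stands. The module is installed in compiled form; this text tells all that it offers.
- The arm moves only by the tool apply_moves, never from a script. Its argument "commands" is a list of rows, each a list of 5 numbers: the gripper command: -1 is fully open, 1 is shut, values between are in proportion, then the shift along the tool's x, y, z in mm, then the turn about the tool's z in degrees. A call has 1 to 20 rows; each row shifts and turns the commanded pose from where the row before left it, along the tool's axes as they then stand; what a row does not reach is not made up. A row lasts 1/8 s, in which the tool goes at most 62.5 mm and 10.7 degrees, less where a joint would pass 70% of its speed; a pose out of reach is approached as far as the arm can. A call is refused whole if a number of a shift passes 62.5 or a number of a turn 10.7, either way. A call with a gripper value outside its range is refused whole. The fingers move at their own pace and stop on an object; "newtons" is the grip in N (left out, the last holds). Time passes only in rows, so rows that do not move let the fingers close. It gives the time, the measured TCP pose, the force, the opening and the grip force at its end, in the units of the state.
- sense(): the state, without advancing time (a new reading comes with each control period).
- imaging.capture(name): name is "side" or "top"; returns the picture (420x560x3 uint8, blue, green, red); there is no depth.
- imaging.calibration(name): a dict with "camera_matrix" (3x3 intrinsics, pixels), "world_to_cam" (4x4, takes a point from world to camera coordinates). Camera axes: x right, y up, looking along -z (the intrinsics and any distortion apply to the point x, -y, -z); pixel columns grow to the right and rows downward; lengths in mm; the calibration is good to about 2 mm. A picture is of the moment at which its call begins. calibration takes no time and is no camera call.
- ctrl.finish_job(): hands the job in; it is judged then, once.
The state is a dict: "time_s": time; "joints": joint angles; "dq": joint speeds; "tau": joint torques, N m; "eef_pos": TCP position; "ee_rot": TCP orientation; "force": force on the tool from outside, world axes, zero at the start; "wrist_torque": the same for the moment, N m; "grip_width": opening from 0.0 (shut) to 1.0 (fully open); "grip_force": force on a finger pad.
Only numpy, scipy, OpenCV 4.12 (cv2) and the standard library are available. Lean on these libraries where they do the work, as an engineer would, in place of code of your own. Each camera call takes 0.05 s, during which the arm holds its last target. There are 200 camera calls.

TASK

Open the grey three-valve gas manifold on the worktop: swing all three of its levers (red, yellow and blue knob) fully over to the side away from the robot. The levers are interlocked and go over in only one order, which was changed by the last user and is not marked: feel with light pushes which lever is free, let a held lever go and try another, and never force one that is held. Do not disturb the brown bottle, the beaker and the timer beside the manifold.

Things in the scene. Friction and masses are not known exactly. Their poses are not given: they have to be found in the camera images.
- manifold: grey valve manifold, aluminium top, 120 (x) x 270 (y) x 100 mm high, fixed; origin at the centre of its underside; x points away from the robot (the way the levers go), y left. Levers at y = +85 (red), 0 (yellow), -85 mm (blue), pivots at x = 0. The hidden order differs each time; a lever is held until all before it are nearly over (0.8 rad).
- knob_red (a point): centre of the red ball knob (28 mm diameter) of the left-hand (manifold +y) lever. Its pivot lies 100 mm away, inside the housing, 85 mm above the worktop; the knob swings over it along the manifold's x axis: from x = -48 mm, height 173 mm, over the top (x = 0, 185 mm) to x = +52 mm, height 170 mm, fully over
- knob_yellow (a point): centre of the yellow ball knob (28 mm diameter) of the middle lever. Its pivot lies 100 mm away, inside the housing, 85 mm above the worktop; the knob swings over it along the manifold's x axis: from x = -48 mm, height 173 mm, over the top (x = 0, 185 mm) to x = +52 mm, height 170 mm, fully over
- knob_blue (a point): centre of the blue ball knob (28 mm diameter) of the right-hand (manifold -y) lever. Its pivot lies 100 mm away, inside the housing, 85 mm above the worktop; the knob swings over it along the manifold's x axis: from x = -48 mm, height 173 mm, over the top (x = 0, 185 mm) to x = +52 mm, height 170 mm, fully over
- lever_red (a joint): angle of the red lever, rad: 0 to 0.04 at the start (near side), 1.05 fully over (soft stop); stays where left. Free, it swings with 1 to 5 N at the knob (meeting it at 50 mm/s kicks up to 10 N). Held, the knob moves 4 to 9 mm, then pushes back 1 to 1.5 N more per mm, and springs back most of the way; over 20 N at the knob is forcing it and does damage
- lever_yellow (a joint): angle of the yellow lever, rad: 0 to 0.04 at the start (near side), 1.05 fully over (soft stop); stays where left. Free, it swings with 1 to 5 N at the knob (meeting it at 50 mm/s kicks up to 10 N). Held, the knob moves 4 to 9 mm, then pushes back 1 to 1.5 N more per mm, and springs back most of the way; over 20 N at the knob is forcing it and does damage
- lever_blue (a joint): angle of the blue lever, rad: 0 to 0.04 at the start (near side), 1.05 fully over (soft stop); stays where left. Free, it swings with 1 to 5 N at the knob (meeting it at 50 mm/s kicks up to 10 N). Held, the knob moves 4 to 9 mm, then pushes back 1 to 1.5 N more per mm, and springs back most of the way; over 20 N at the knob is forcing it and does damage
- amber_c_mid (a point): small brown reagent bottle with blue cap, 51 mm diameter, 90 mm high, loose, to the left of the manifold; point half-way up, on its axis
- beaker_b_mid (a point): small glass beaker, 54 mm diameter, 70 mm high, loose, behind the manifold; point half-way up, on its axis
- lab_timer_mid (a point): light grey bench timer, 62x66x20 mm, loose, to the right of the manifold; point half-way up, at its centre

How it is judged:
By the outcome, as a careful person would: the job done as asked, in the order asked, and still so for the second after the job is handed in, with the robot touching nothing.
It also fails if it takes over 64 s, if anything falls off the work surface, if the arm or the gripper's body presses on something with over 40 N, if the wrist force passes 120 N, or if a joint passes its speed limit or range.

## Working session

There is one attempt and no reset: what is moved stays moved. The work goes in short steps, Python scripts to look and compute and a tool call to move; the robot and the scene stay as the last step left them, time stands still between calls to the robot, and variables do not carry over. Pictures are saved under pics/ and viewed, at most 10 in all, crops included, and the job is handed in when it is done.

Besides the shell and the picture viewer there is one more tool, called after "Request:" by a JSON object that holds its "fn" and its "kwargs". apply_moves: Moves the arm, as the interface text tells. Its arguments: {"type":"object","properties":{"commands":{"type":"array","items":{"type":"array","items":{"type":"number"}}},"newtons":{"type":"number"}},"required":["commands"]}

```bash
mkdir -p pics
python3 - <<'E'
from rig import sense, imaging, ctrl
import cv2
for n in("side","top"):
    cv2.imwrite(f"pics/{n}0.png",imaging.capture(n)); c=imaging.calibration(n); print(n,c)
s=sense();print({k:s[k] for k in("time_s","eef_pos","ee_rot","force","grip_width")},ctrl.nose_length)
E
```

```text
side {'camera_matrix': array([[441.47344896,   0.        , 285.43413449],
       [  0.        , 441.47344896, 204.75514104],
       [  0.        ,   0.        ,   1.        ]]), 'world_to_cam': array([[-9.90276057e-01, -1.36649549e-01,  2.60812658e-02,
         5.57365320e+02],
       [ 8.07253040e-02, -4.11754363e-01,  9.07712383e-01,
        -1.14876212e+02],
       [-1.13299412e-01,  9.00991257e-01,  4.18781563e-01,
        -1.02405198e+03],
       [ 0.00000000e+00,  0.00000000e+00,  0.00000000e+00,
         1.00000000e+00]])}
top {'camera_matrix': array([[404.83472199,   0.        , 274.1814582 ],
       [  0.        , 404.83472199, 203.9607492 ],
       [  0.        ,   0.        ,   1.        ]]), 'world_to_cam': array([[-2.69569962e-02, -9.99636571e-01,  2.14834610e-04,
         7.51695773e+01],
       [ 9.93800648e-01, -2.67764301e-02,  1.07904101e-01,
        -5.90773177e+02],
       [-1.07859133e-01,  3.12227322e-03,  9.94161284e-01,
        -9.63608254e+02],
       [ 0.00000000e+00,  0.00000000e+00,  0.00000000e+00,
         1.00000000e+00]])}
{'time_s': 0.1, 'eef_pos': array([140.86165928, 505.5505186 , 252.80048251]), 'ee_rot': array([-1.92964412e-04,  1.35480987e-01,  9.90779789e-01, -5.23946559e-04]), 'force': array([ 0.18932473,  0.28976502, -0.22883843]), 'grip_width': 1.0021644210980791} 22.0
```

View pics/side0.png

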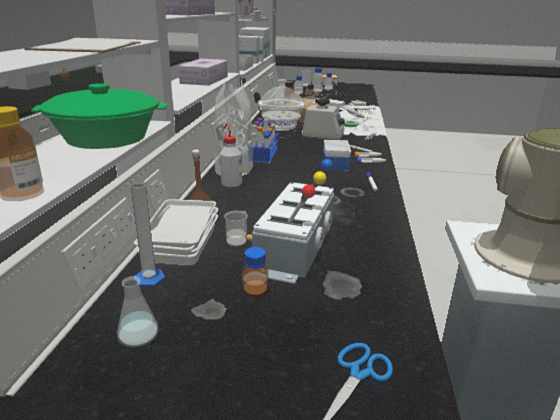

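View pics/top0.png

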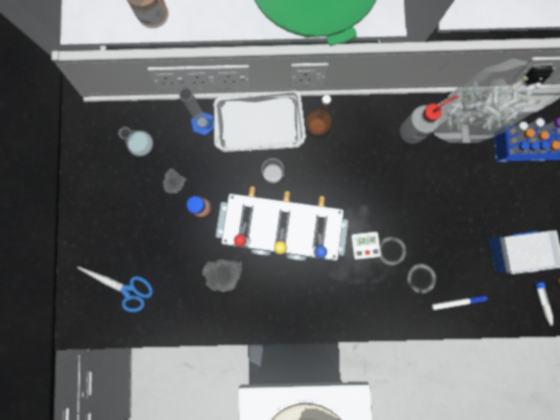

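The top view shows the knobs at about red (240,241), yellow (280,248) and blue (320,252), with the manifold slightly rotated. The bottle is at (200,206), the beaker at (272,171) and the timer at (366,246).

```bash
cat > h.py <<'E'
from rig import sense, imaging, ctrl
import cv2, numpy as np
def ray(n,u,v):
    c=imaging.calibration(n);K=c["camera_matrix"];M=c["world_to_cam"]
    d=np.linalg.inv(K)@[u,v,1];d=M[:3,:3].T@(d*[1,-1,-1])
    return -M[:3,:3].T@M[:3,3],d
def atz(n,u,v,z):
    o,d=ray(n,u,v);return o+d*(z-o[2])/d[2]
def knobs(n,roi,im=None):
    im=imaging.capture(n) if im is None else im
    h=cv2.cvtColor(im,cv2.COLOR_BGR2HSV);r={}
    x0,y0,x1,y1=roi
    for k,hs in dict(red=[(0,7),(172,180)],yellow=[(22,33)],blue=[(100,122)]).items():
        m=np.zeros(h.shape[:2],np.uint8)
        for a,b in hs:m|=cv2.inRange(h,(a,150,90),(b,255,255))
        q=np.zeros_like(m);q[y0:y1,x0:x1]=m[y0:y1,x0:x1]
        N,_,st,ce=cv2.connectedComponentsWithStats(q)
        if N>1:
            i=1+st[1:,4].argmax();r[k]=(ce[i].round(1),st[i])
    return r
E
python3 - <<'E'
from h import *
for n,roi in(("top",(225,195,350,265)),("side",(295,150,345,200))):
    for k,(c,s) in knobs(n,roi,cv2.imread(f"pics/{n}0.png")).items(): print(n,k,c,s,atz(n,*c,173).round(1))
for k,p,z in(("bottle",(197,204),90),("beaker",(273,165),70),("timer",(366,246),20)): print(k,atz("top",*p,z).round())
for p in((229,194),(344,209),(341,260),(222,245)):print(atz("top",*p,100).round())
E
```

```text
top red [239.4 240. ] [235 236   9   9  65] [503.6 134.3 173. ]
top blue [320.9 251.7] [318 248   7   8  43] [474.7 -34.9 173. ]
side red [308.2 189.2] [302 184  13  10  93] [503.5 124.4 173. ]
side yellow [319.4 177. ] [313 171  13  13 120] [485.7  50.9 173. ]
side blue [326.8 162.9] [321 158  12  12  90] [474.7 -45.5 173. ]
bottle [591. 238.  90.]
beaker [682.  60.  70.]
timer [ 484. -164.   20.]
[611. 163. 100.]
[ 569. -100.  100.]
[454. -88. 100.]
[495. 180. 100.]
```

Request:
{"fn": "apply_moves", "kwargs": {"commands": [[1,0,0,0,-6.5],[1,-31,-26,0,0],[1,-31,-26,0,0],[1,-31,-26,0,0],[1,-31,-26,0,0],[1,-31,-26,0,0],[1,-31,-26,0,0],[1,-31,-26,0,0],[1,-31,-26,0,0],[1,-31,-26,0,0],[1,-31,-26,0,0],[1,-31,-26,0,0],[1,-30,-26,0,0],[1,0,0,0,0]], "newtons": 30}}

```text
time_s: 1.85
eef_pos: [459.0, 137.6, 252.7]
ee_rot: [-0.0, 0.081, 0.997, -0.0]
force: [-0.7, 0.1, -0.6]
grip_width: -0.001
grip_force: 0.0
```

Run:
```python
from h import *
from scipy.spatial.transform import Rotation as R
s=sense();q=s["ee_rot"];print(s["time_s"],s["eef_pos"],s["force"],s["grip_width"]);print(R.from_quat(np.r_[q[1:],q[0]]).as_matrix().round(3))
im=imaging.capture("side");cv2.imwrite("pics/s1.png",cv2.resize(im[80:300,180:460],None,fx=2.5,fy=2.5))
im=imaging.capture("top");cv2.imwrite("pics/t1.png",cv2.resize(im[140:300,170:390],None,fx=3,fy=3))
```

```text
1.85 [458.98429744 137.56277929 252.71592168] [-0.72210645  0.13956776 -0.55683664] -0.0014288297052636385
[[-0.987  0.161 -0.001]
 [ 0.161  0.987 -0.   ]
 [ 0.001 -0.    -1.   ]]
```

View pics/s1.png

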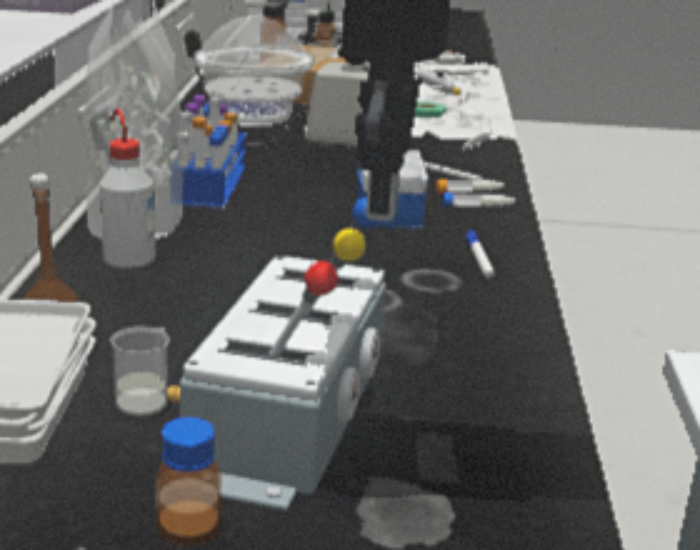

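The shut fingers, tip at crop (380,215), are above and on the near side of the red knob at (320,278). I'll descend and feel.

Request:
{"fn": "apply_moves", "kwargs": {"commands": [[1,0,0,24,0],[1,0,0,24,0],[1,0,0,24,0],[1,-4,0,0,0],[1,-4,0,0,0],[1,-3,0,0,0],[1,0,0,0,0]]}}

```text
time_s: 2.82
eef_pos: [469.3, 137.4, 181.8]
ee_rot: [0.001, 0.079, 0.997, 0.0]
force: [0.2, 0.0, 0.0]
grip_width: -0.001
grip_force: 0.0
```

Request:
{"fn": "apply_moves", "kwargs": {"commands": [[1,-3,0,0,0],[1,-3,0,0,0],[1,0,0,0,0]]}}

```text
time_s: 3.2
eef_pos: [475.1, 136.4, 181.3]
ee_rot: [-0.0, 0.079, 0.997, 0.0]
force: [0.6, -0.1, 0.4]
grip_width: -0.005
grip_force: 0.0
```

Request:
{"fn": "apply_moves", "kwargs": {"commands": [[1,-3,0,0,0],[1,-2,0,0,0],[1,0,0,0,0]]}}

```text
time_s: 3.58
eef_pos: [479.7, 135.8, 181.3]
ee_rot: [-0.0, 0.079, 0.997, 0.0]
force: [-2.9, -0.2, 2.7]
grip_width: 0.006
grip_force: 1.4
```

Request:
{"fn": "apply_moves", "kwargs": {"commands": [[1,-3,0,0,0],[1,-2,0,0,0],[1,0,0,0,0]]}}

```text
time_s: 3.95
eef_pos: [485.1, 134.8, 181.3]
ee_rot: [0.0, 0.079, 0.997, -0.0]
force: [-0.7, 0.1, 0.9]
grip_width: -0.001
grip_force: 0.8
```

Request:
{"fn": "apply_moves", "kwargs": {"commands": [[1,-2,0,0,0],[1,-2,0,0,0],[1,0,0,0,0]]}}

```text
time_s: 4.32
eef_pos: [489.0, 134.2, 181.3]
ee_rot: [0.0, 0.079, 0.997, -0.0]
force: [-1.8, 0.4, 1.1]
grip_width: 0.002
grip_force: 0.7
```

Request:
{"fn": "apply_moves", "kwargs": {"commands": [[1,-2,0,0,0],[1,-2,0,0,0],[1,0,0,0,0]]}}

```text
time_s: 4.7
eef_pos: [492.9, 133.5, 181.2]
ee_rot: [0.0, 0.079, 0.997, -0.0]
force: [-1.6, 0.8, 0.1]
grip_width: -0.003
grip_force: 0.6
```

Request:
{"fn": "apply_moves", "kwargs": {"commands": [[1,-2,0,0,0],[1,-1,0,0,0],[1,0,0,0,0]]}}

```text
time_s: 5.08
eef_pos: [495.8, 133.1, 181.3]
ee_rot: [0.0, 0.079, 0.997, -0.0]
force: [-2.1, 0.4, 1.9]
grip_width: 0.001
grip_force: 0.8
```

Red swings freely, so I'll continue with it.

Request:
{"fn": "apply_moves", "kwargs": {"commands": [[1,-4,0,0,0],[1,-4,0,0,0],[1,-4,0,0,0],[1,-4,0,0,0],[1,-4,0,0,0],[1,-4,0,0,0],[1,0,0,0,0]]}}

```text
time_s: 5.95
eef_pos: [519.7, 129.2, 181.2]
ee_rot: [0.0, 0.079, 0.997, -0.0]
force: [-0.0, -0.1, 0.8]
grip_width: 0.002
grip_force: 0.0
```

Request:
{"fn": "apply_moves", "kwargs": {"commands": [[1,-4,0,0,0],[1,-4,0,0,0],[1,-4,0,0,0],[1,-4,0,0,0],[1,-4,0,0,0],[1,-4,0,0,0],[1,-4,0,0,0],[1,0,0,0,0]]}}

```text
time_s: 6.95
eef_pos: [547.3, 124.8, 181.1]
ee_rot: [0.0, 0.079, 0.997, -0.0]
force: [0.8, -0.8, 0.6]
grip_width: 0.0
grip_force: 0.0
```

Run:
```python
from h import *
im=imaging.capture("side");cv2.imwrite("pics/s2.png",cv2.resize(im[80:300,180:460],None,fx=2.5,fy=2.5))
```

```text
(no output)
```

View pics/s2.png

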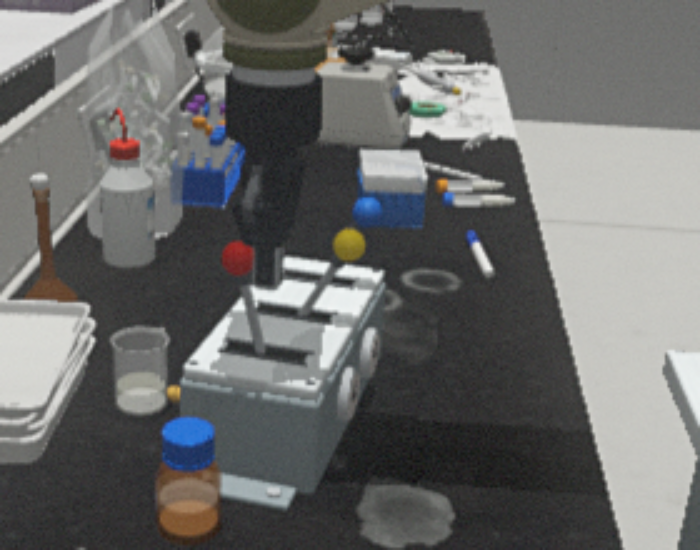

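The red knob is now past the top, at crop (237,258). I'll push on to the stop.

Request:
{"fn": "apply_moves", "kwargs": {"commands": [[1,-4,0,0,0],[1,-4,0,0,0],[1,-4,0,0,0],[1,-4,0,0,0],[1,-4,0,0,0],[1,-3,0,0,0],[1,0,0,0,0]]}}

```text
time_s: 7.88
eef_pos: [570.1, 121.3, 181.4]
ee_rot: [0.0, 0.079, 0.997, 0.0]
force: [-0.2, -0.2, -1.6]
grip_width: -0.003
grip_force: 0.4
```

Request:
{"fn": "apply_moves", "kwargs": {"commands": [[1,-3,0,0,0],[1,-2,0,0,0],[1,0,0,0,0]]}}

```text
time_s: 8.25
eef_pos: [574.3, 120.6, 181.1]
ee_rot: [-0.001, 0.079, 0.997, -0.0]
force: [-4.4, 0.9, -1.2]
grip_width: 0.002
grip_force: 2.3
```

Request:
{"fn": "apply_moves", "kwargs": {"commands": [[1,-2,0,0,0],[1,0,0,0,0]]}}

```text
time_s: 8.5
eef_pos: [574.8, 120.6, 181.0]
ee_rot: [-0.003, 0.079, 0.997, -0.0]
force: [-14.8, 0.4, 1.8]
grip_width: -0.0
grip_force: 7.1
```

Red is fully over, on its stop. Next I'll back off and try yellow.

Request:
{"fn": "apply_moves", "kwargs": {"commands": [[1,20,0,0,0],[1,33,0,0,0],[1,33,0,0,0],[1,32,0,0,0],[1,0,-28,0,0],[1,0,-29,0,0],[1,0,-28,0,0],[1,-5,0,0,0],[1,-5,0,0,0],[1,-3,0,0,0],[1,0,0,0,0]]}}

```text
time_s: 9.88
eef_pos: [459.8, 53.3, 181.2]
ee_rot: [0.0, 0.079, 0.997, 0.0]
force: [0.0, -0.0, 0.7]
grip_width: -0.002
grip_force: 0.0
```

Request:
{"fn": "apply_moves", "kwargs": {"commands": [[1,-3,0,0,0],[1,-3,0,0,0],[1,0,0,0,0]]}}

```text
time_s: 10.25
eef_pos: [465.5, 52.0, 181.3]
ee_rot: [-0.0, 0.079, 0.997, 0.0]
force: [-2.4, 1.3, 2.5]
grip_width: 0.005
grip_force: 1.1
```

Request:
{"fn": "apply_moves", "kwargs": {"commands": [[1,-3,0,0,0],[1,-3,0,0,0],[1,0,0,0,0]]}}

```text
time_s: 10.62
eef_pos: [471.5, 50.9, 181.3]
ee_rot: [-0.0, 0.079, 0.997, 0.0]
force: [-3.9, 1.7, 3.4]
grip_width: -0.001
grip_force: 1.9
```

Contact is at about x = 464, and I'm about 7 mm in. I'll go on gently.

Request:
{"fn": "apply_moves", "kwargs": {"commands": [[1,-2,0,0,0],[1,-1,0,0,0],[1,0,0,0,0]]}}

```text
time_s: 11.0
eef_pos: [473.9, 50.6, 181.3]
ee_rot: [-0.001, 0.079, 0.997, 0.0]
force: [-7.6, 2.5, 6.0]
grip_width: -0.002
grip_force: 4.0
```

Request:
{"fn": "apply_moves", "kwargs": {"commands": [[1,-2,0,0,0],[1,-1,0,0,0],[1,0,0,0,0]]}}

```text
time_s: 11.38
eef_pos: [476.4, 50.3, 181.4]
ee_rot: [-0.001, 0.079, 0.997, 0.0]
force: [-11.1, 3.4, 8.3]
grip_width: -0.001
grip_force: 5.7
```

The force climbs about 1.4 N per mm, so yellow is held. I'll let it go and try blue.

Request:
{"fn": "apply_moves", "kwargs": {"commands": [[1,10,0,0,0],[1,20,0,0,0],[1,0,-28,0,0],[1,0,-29,0,0],[1,0,-28,0,0],[1,-5,0,0,0],[1,-5,0,0,0],[1,-3,0,0,0],[1,0,0,0,0]]}}

```text
time_s: 12.5
eef_pos: [447.3, -30.8, 181.2]
ee_rot: [-0.0, 0.079, 0.997, 0.0]
force: [-0.2, 0.1, 0.3]
grip_width: -0.002
grip_force: 0.0
```

Request:
{"fn": "apply_moves", "kwargs": {"commands": [[1,-3,0,0,0],[1,-3,0,0,0],[1,0,0,0,0]]}}

```text
time_s: 12.88
eef_pos: [453.1, -32.1, 181.3]
ee_rot: [-0.0, 0.079, 0.997, 0.0]
force: [-1.9, 1.2, 1.7]
grip_width: 0.001
grip_force: 0.9
```

Request:
{"fn": "apply_moves", "kwargs": {"commands": [[1,-3,0,0,0],[1,-3,0,0,0],[1,0,0,0,0]]}}

```text
time_s: 13.25
eef_pos: [459.0, -33.1, 181.3]
ee_rot: [-0.0, 0.079, 0.997, 0.0]
force: [-3.9, 1.2, 2.9]
grip_width: 0.002
grip_force: 1.6
```

Request:
{"fn": "apply_moves", "kwargs": {"commands": [[1,-2,0,0,0],[1,-2,0,0,0],[1,0,0,0,0]]}}

```text
time_s: 13.62
eef_pos: [462.9, -33.8, 181.3]
ee_rot: [-0.0, 0.079, 0.997, -0.0]
force: [-3.0, 1.0, 3.5]
grip_width: 0.001
grip_force: 1.7
```

Request:
{"fn": "apply_moves", "kwargs": {"commands": [[1,-2,0,0,0],[1,-2,0,0,0],[1,0,0,0,0]]}}

```text
time_s: 14.0
eef_pos: [467.1, -34.5, 181.3]
ee_rot: [0.0, 0.079, 0.997, -0.0]
force: [-3.5, 1.3, 1.4]
grip_width: 0.001
grip_force: 1.2
```

Request:
{"fn": "apply_moves", "kwargs": {"commands": [[1,-2,0,0,0],[1,-1,0,0,0],[1,0,0,0,0]]}}

```text
time_s: 14.38
eef_pos: [470.0, -34.9, 181.3]
ee_rot: [0.0, 0.079, 0.997, -0.0]
force: [-3.5, 1.3, 2.4]
grip_width: 0.004
grip_force: 1.4
```

Blue is free, so I'll take it over to its stop at about x = 547.

Request:
{"fn": "apply_moves", "kwargs": {"commands": [[1,-4,0,0,0],[1,-4,0,0,0],[1,-4,0,0,0],[1,-4,0,0,0],[1,-4,0,0,0],[1,-4,0,0,0],[1,0,0,0,0]]}}

```text
time_s: 15.25
eef_pos: [493.9, -38.8, 181.2]
ee_rot: [0.0, 0.079, 0.997, -0.0]
force: [0.0, 0.4, 0.4]
grip_width: -0.004
grip_force: 0.0
```

Request:
{"fn": "apply_moves", "kwargs": {"commands": [[1,-4,0,0,0],[1,-4,0,0,0],[1,-4,0,0,0],[1,-4,0,0,0],[1,-4,0,0,0],[1,-4,0,0,0],[1,-4,0,0,0],[1,-4,0,0,0],[1,-4,0,0,0],[1,-4,0,0,0],[1,-4,0,0,0],[1,0,0,0,0]]}}

```text
time_s: 16.75
eef_pos: [537.5, -45.7, 181.5]
ee_rot: [0.001, 0.079, 0.997, -0.0]
force: [0.5, 0.5, 1.0]
grip_width: -0.003
grip_force: 0.1
```

Request:
{"fn": "apply_moves", "kwargs": {"commands": [[1,-4,0,0,0],[1,-2,0,0,0],[1,0,0,0,0]]}}

```text
time_s: 17.12
eef_pos: [543.1, -46.6, 181.3]
ee_rot: [0.0, 0.079, 0.997, -0.0]
force: [-1.5, -0.1, -0.7]
grip_width: 0.001
grip_force: 0.7
```

Request:
{"fn": "apply_moves", "kwargs": {"commands": [[1,-2,0,0,0],[1,-2,0,0,0],[1,0,0,0,0]]}}

```text
time_s: 17.5
eef_pos: [546.2, -47.0, 181.1]
ee_rot: [-0.001, 0.079, 0.997, 0.0]
force: [-7.7, 1.3, 0.7]
grip_width: 0.0
grip_force: 3.6
```

Request:
{"fn": "apply_moves", "kwargs": {"commands": [[1,-1,0,0,0],[1,0,0,0,0]]}}

```text
time_s: 17.75
eef_pos: [546.4, -47.1, 181.1]
ee_rot: [-0.002, 0.079, 0.997, 0.0]
force: [-13.1, 0.7, 2.3]
grip_width: 0.001
grip_force: 6.1
```

Request:
{"fn": "apply_moves", "kwargs": {"commands": [[1,20,0,0,0],[1,33,0,0,0],[1,33,0,0,0],[1,32,0,0,0],[1,0,28,0,0],[1,0,29,0,0],[1,0,28,0,0],[1,-5,0,0,0],[1,-5,0,0,0],[1,-3,0,0,0],[1,0,0,0,0]]}}

```text
time_s: 19.12
eef_pos: [457.8, 52.6, 181.3]
ee_rot: [0.0, 0.08, 0.997, -0.0]
force: [-0.6, -0.5, -0.9]
grip_width: -0.007
grip_force: 0.0
```

Request:
{"fn": "apply_moves", "kwargs": {"commands": [[1,-3,0,0,0],[1,-3,0,0,0],[1,-3,0,0,0],[1,-2,0,0,0],[1,0,0,0,0]]}}

```text
time_s: 19.75
eef_pos: [468.5, 51.4, 181.3]
ee_rot: [-0.0, 0.079, 0.997, 0.0]
force: [0.3, -0.4, -0.1]
grip_width: -0.002
grip_force: 0.0
```

Request:
{"fn": "apply_moves", "kwargs": {"commands": [[1,-2,0,0,0],[1,-2,0,0,0],[1,0,0,0,0]]}}

```text
time_s: 20.12
eef_pos: [472.3, 50.9, 181.3]
ee_rot: [-0.0, 0.079, 0.997, 0.0]
force: [-2.5, 0.1, 1.5]
grip_width: -0.0
grip_force: 1.2
```

Request:
{"fn": "apply_moves", "kwargs": {"commands": [[1,-2,0,0,0],[1,-2,0,0,0],[1,0,0,0,0]]}}

```text
time_s: 20.5
eef_pos: [476.5, 50.1, 181.3]
ee_rot: [0.0, 0.079, 0.997, 0.0]
force: [-1.8, 0.3, 1.6]
grip_width: 0.003
grip_force: 0.8
```

Request:
{"fn": "apply_moves", "kwargs": {"commands": [[1,-2,0,0,0],[1,-2,0,0,0],[1,0,0,0,0]]}}

```text
time_s: 20.88
eef_pos: [480.5, 49.4, 181.3]
ee_rot: [0.0, 0.079, 0.997, -0.0]
force: [-0.8, 0.8, 1.0]
grip_width: -0.002
grip_force: 0.6
```

Request:
{"fn": "apply_moves", "kwargs": {"commands": [[1,-2,0,0,0],[1,-1,0,0,0],[1,0,0,0,0]]}}

```text
time_s: 21.25
eef_pos: [483.4, 49.0, 181.3]
ee_rot: [0.0, 0.079, 0.997, -0.0]
force: [-1.0, 0.6, 1.3]
grip_width: 0.001
grip_force: 0.8
```

Yellow is now free; its stop should be at about x = 560.

Request:
{"fn": "apply_moves", "kwargs": {"commands": [[1,-4,0,0,0],[1,-4,0,0,0],[1,-4,0,0,0],[1,-4,0,0,0],[1,-4,0,0,0],[1,-4,0,0,0],[1,-4,0,0,0],[1,-4,0,0,0],[1,-4,0,0,0],[1,-4,0,0,0],[1,-4,0,0,0],[1,-4,0,0,0],[1,-4,0,0,0],[1,-4,0,0,0],[1,-4,0,0,0],[1,-4,0,0,0],[1,-4,0,0,0],[1,0,0,0,0]]}}

```text
time_s: 23.5
eef_pos: [550.9, 38.2, 181.4]
ee_rot: [0.001, 0.079, 0.997, 0.0]
force: [-0.6, 1.0, -0.2]
grip_width: 0.001
grip_force: 0.2
```

Request:
{"fn": "apply_moves", "kwargs": {"commands": [[1,-3,0,0,0],[1,-3,0,0,0],[1,0,0,0,0]]}}

```text
time_s: 23.88
eef_pos: [556.5, 37.3, 181.3]
ee_rot: [0.0, 0.079, 0.997, -0.0]
force: [-1.7, 0.7, -0.1]
grip_width: -0.0
grip_force: 0.7
```

Request:
{"fn": "apply_moves", "kwargs": {"commands": [[1,-2,0,0,0],[1,-1,0,0,0],[1,0,0,0,0]]}}

```text
time_s: 24.25
eef_pos: [559.3, 36.9, 181.3]
ee_rot: [-0.0, 0.079, 0.997, -0.0]
force: [-2.4, -1.0, -2.0]
grip_width: 0.0
grip_force: 1.2
```

Request:
{"fn": "apply_moves", "kwargs": {"commands": [[1,-2,0,0,0],[1,0,0,0,0]]}}

```text
time_s: 24.5
eef_pos: [560.4, 36.7, 181.1]
ee_rot: [-0.001, 0.079, 0.997, 0.0]
force: [-8.7, 0.3, 0.3]
grip_width: -0.003
grip_force: 4.2
```

Request:
{"fn": "apply_moves", "kwargs": {"commands": [[1,-1,0,0,0],[1,0,0,0,0]]}}

```text
time_s: 24.75
eef_pos: [560.6, 36.8, 181.1]
ee_rot: [-0.003, 0.079, 0.997, 0.0]
force: [-13.8, 1.1, 2.9]
grip_width: -0.002
grip_force: 6.7
```

Request:
{"fn": "apply_moves", "kwargs": {"commands": [[1,20,0,0,0],[1,30,0,0,0],[1,30,0,0,0],[1,30,0,0,0],[1,30,0,-20,0],[1,0,0,-40,0],[1,0,0,0,0],[1,0,0,0,0]]}}

```text
time_s: 25.75
eef_pos: [424.2, 58.5, 241.1]
ee_rot: [0.0, 0.079, 0.997, 0.0]
force: [-0.7, 0.9, 1.4]
grip_width: -0.0
grip_force: 0.0
```

Run:
```python
from h import *
im=imaging.capture("side");a=cv2.resize(im[80:300,200:400],(400,440))
im=imaging.capture("top");b=cv2.resize(im[140:280,180:390],(400,267))
for k,(c,s) in knobs("top",(210,170,350,265),im).items(): print(k,c,s,atz("top",*c,170).round())
b=cv2.copyMakeBorder(b,0,173,0,0,0);cv2.imwrite("pics/f.png",np.hstack([a,b]))
```

```text
red [246.5 193.6] [242 189  10  10  73] [601. 118. 170.]
blue [326.9 204.7] [323 201   9   9  63] [573. -52. 170.]
```

View pics/f.png

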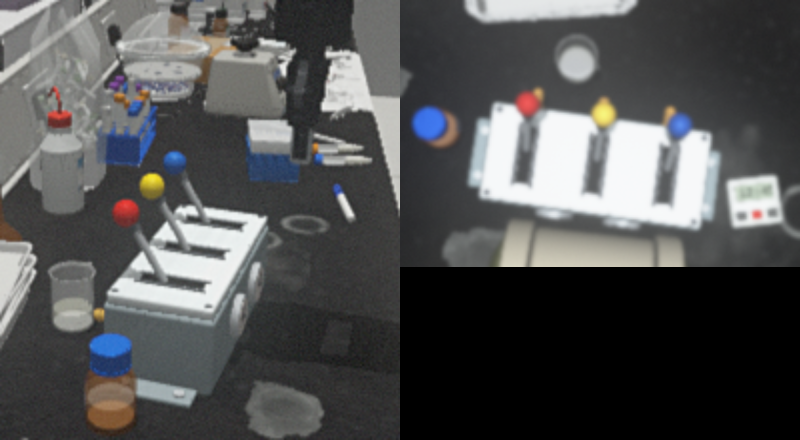

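All three knobs are fully over: in the side crop red is at (126,212), yellow at (151,186) and blue at (175,162). The bottle, beaker and timer look untouched, and the gripper is clear.

```bash
python3 -c "
from rig import ctrl
print(ctrl.finish_job())"
```

```text
the job is handed in; nothing more can be done
None
```

All three levers are fully over against their stops in the order red, blue, yellow; yellow was held on the first try, so I let it go at about 14 N. The bottle, beaker and timer look undisturbed, and the job was handed in at about 26 s.

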